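# Wedge the rider roller off the ink drum and hold it

### The job

The rubber rider roller of the ink head on the bench is sitting on its steel drum and will get a flat spot. Take the wooden wedge by its grip, slide it nose first along the bench under the middle of the lift rod until the roller just clears the drum, with two or three millimetres of daylight and never much more, and finish while still holding the wedge there, flat on the bench, with the roller carried by the wedge alone. Do not lift the roller, its arms or the rod with the gripper, and leave the other things on the bench where they are.

Things in the scene. Friction and masses are not known exactly. Their poses are not given: they have to be found in the camera images.
- inkhead: Ink head of a small press, fixed on the bench, 290 x 390 x 135 mm: two tan side frames (280 mm between them), a 64 mm chrome drum, fountain at the rear. Origin on the bench below the middle of the lift rod at rest; x to the rear (the way to push the wedge), y left along the rollers. Frame toes reach x = -12 mm; below 20 mm only the lift rod and its arm ends hang between them, up to x = 230 mm
- hanger: Swinging part of the ink head: two dark steel arms hinged 200 mm behind and 66 mm above the lift rod, the rubber roller between them, and the lift rod tying their front ends: plain round steel, 14 mm diameter, 262 mm long. Origin at the rod's middle on its axis, 19 mm above the bench at rest (underside 12 mm); y along the rod. Each 1 mm up opens 0.55 mm between roller and drum. Pushing the wedge takes 6 to 22 N
- rider_roller (a point): Black rubber roller, 44 mm diameter, 236 mm long, carried between the arms, resting on top of the chrome drum. Point at its middle on its axis, 109 mm above the bench at rest; y along the roller
- wedge: Pale wooden wedge lying flat on the bench, 150 mm long, 28 mm wide, 100 g. Its ramp rises evenly from 3 mm at the nose to 21 mm over 120 mm (1.5 mm per 10 mm); behind it stands an upright grip 30 mm long, 28 mm wide and 46 mm high. Origin at the centre of the underside, x to the nose (75 mm ahead), z up
- wedge_nose (a point): Point on the underside at the wedge's nose edge, middle of its width
- wedge_grip (a point): Centre of the wedge's upright grip, 32 mm above the underside, 60 mm behind the wedge's origin: pinch it across its 28 mm width (wedge y) from above
- block: Straight packing block of the same pale wood, 140 x 30 x 30 mm, no ramp. Not for use. Origin at the centre of the underside
- ink_can: Steel ink can with a paper label, 100 mm diameter, 85 mm high, bystander, origin at the centre of the underside
- ink_tin: Small dark steel tin, 56 mm diameter, 40 mm high, to the right of the ink head, bystander, origin at the centre of the underside
- ink_knife: Ink knife lying flat, 240 mm long, dark wooden handle, wide steel blade, bystander, origin at the middle of its length
- spanner: Steel spanner lying flat, 170 mm long, bystander, origin at the middle of its length
- loupe: Black magnifier, 42 mm diameter, 42 mm high, bystander, origin at the centre of the underside
- wash_bottle: White plastic bottle, 64 mm diameter, 160 mm high, bystander, origin at the centre of the underside
- dryer_jar: White jar with a black cap, 66 mm diameter, 80 mm high, bystander, origin at the centre of the underside
Not all that is in view belongs to the job. What is shaped like the wedge but yellow is not meant.

How it is judged:
By the outcome, as a careful person would: the job done as asked, in the order asked, and still so for the second after the job is handed in, while the arm keeps its last pose, push and grip.
It also fails if it takes over 58 s, if anything falls off the work surface, if the arm or the gripper's body presses on something with over 40 N, if the wrist force passes 120 N, or if a joint passes its speed limit or range.

### The arm

A 6-joint arm with a two-finger parallel gripper is mounted at the origin on the work surface. World frame = base frame: x ahead of the robot, y to its left, z up, the work surface at z = 0. Lengths are in m, angles in degrees, forces in N, time in s.
With the tool pointing down it reaches from about 0.25 to 0.725 m from the base axis. Payload 9.7 kg.
Tool frame: the origin (TCP) lies midway between the tips of the shut fingers; the grasp point (between the pads) lies 19 mm behind it; z points along the fingers, y is the line along which they close (so a half turn about z gives the same grasp; the last joint's range is limited). The gripper opens to 85 mm and grips with 20 to 120 N. Pads are 22 mm wide; open, the fingers measure 114 mm over their backs; the gripper's body (76 mm by 85 mm) begins 54 mm behind the grasp point. The pads swing forward as they close: fully open they stand 13 mm farther back than shut.
Start: joints at [77.12, 4.979, 10.078, 95.1, 0, 90], TCP at [0.123, 0.536, 0.231] pointing down, gripper open.
Joint ranges: [-179.16, 179.16], [-48.56, 103.87], [-65.8, 70.77], [-126.05, 130.52], [-82.76, 87.17], [-180, 180]. Speed limits (degrees/s): [127.2, 127.2, 147.25, 180, 180, 180].

### API

Orientations are given as [roll, pitch, yaw] about the fixed x, y, z axes, in that order (R = Rz(yaw) Ry(pitch) Rx(roll)).
In Python, from workcell import bot gives the robot as it stands.
- The arm moves only by the shell command python3 -m crank 'ROWS' [FORCE]. ROWS is JSON, a list of rows, each an object with "gripper": the finger opening in mm, from 0 to 85.4; "travel": the shift along the tool's x, y, z in mm, a list of three; "twist": the turn, a rotation vector about the tool's x, y, z in rad, a list of three. In form: [{"gripper": gripper, "travel": [tx, ty, tz], "twist": [rx, ry, rz]}, ...]. A call has 1 to 12 rows; each row shifts and turns the commanded pose from where the row before left it, along the tool's axes as they then stand; what a row does not reach is not made up. A row lasts 1/8 s, in which the tool goes at most 62.5 mm and 10.7 degrees, less where a joint would pass 70% of its speed; a pose out of reach is approached as far as the arm can. A call is refused whole if a number of a shift passes 62.5 or a number of a turn 0.188, either way. A call with a gripper value outside its range is refused whole. The fingers move at their own pace and stop on an object; FORCE is the grip in N (left out, the last holds). Time passes only in rows, so rows that do not move let the fingers close. It gives the time, the measured TCP pose, the force, the opening and the grip force at its end, in the units of the state.
- bot.get_obs(): the state, without advancing time (a new reading comes with each control period).
- bot.camera(name): name is "scene" or "top"; returns the picture (384x512x3 uint8, red, green, blue); there is no depth.
- bot.calibration(name): a dict with "vfov" (degrees; the focal length in pixels is half the picture's height over the tangent of half this angle, whatever the lens; pixels are square), "cx", "cy" (the principal point, pixels), "k1" (the pictures are not rectified: a ray, as slopes to the right and down, at radius r is drawn at 1 + k1 r^2 times it, then the intrinsics apply), "camera_from_world" (4x4, takes a point from world to camera coordinates). Camera axes: x right, y down, z forward; pixel columns grow to the right and rows downward; lengths in m; the calibration is good to about 2 mm. A picture is of the moment at which its call begins. calibration takes no time and is no camera call.
- bot.job_done(): hands the job in; it is judged then, once.
The state is a dict: "time": time; "q": joint angles; "qd": joint speeds; "joint_efforts": joint torques, N m; "ee_pos": TCP position; "tcp_rot": TCP orientation; "wrist_force": force on the tool from outside, world axes, zero at the start; "torque": the same for the moment, N m; "opening": finger opening in m; "grasp_force": force on a finger pad.
Only numpy, scipy, OpenCV 4.12 (cv2) and the standard library are available. Lean on these libraries where they do the work, as an engineer would, in place of code of your own. Each camera call takes 0.05 s, during which the arm holds its last target. There are 200 camera calls.

## Working session

There is one attempt and no reset: what is moved stays moved. The work goes in short steps, Python scripts to look and compute and a shell command to move; the robot and the scene stay as the last step left them, time stands still between calls to the robot, and variables do not carry over. Pictures are saved under pics/ and viewed, at most 10 in all, crops included, and the job is handed in when it is done.

```bash
mkdir -p pics; cat > h.py <<'E'
import numpy as np, cv2
from workcell import bot
def cal(n):
    c=bot.calibration(n); f=192/np.tan(np.radians(c['vfov']/2)); return c,f,np.array(c['camera_from_world'])
def ray(n,u,v):
    c,f,T=cal(n); d=np.array([(u-c['cx'])/f,(v-c['cy'])/f]); s=d.copy()
    for _ in range(30): s=d/(1+c['k1']*(s@s))
    R=T[:3,:3]; return -R.T@T[:3,3], R.T@np.array([s[0],s[1],1])
def onz(n,u,v,z):
    o,d=ray(n,u,v); return o+d*(z-o[2])/d[2]
def proj(n,p):
    c,f,T=cal(n); q=T[:3,:3]@np.array(p)+T[:3,3]; s=q[:2]/q[2]; s=s*(1+c['k1']*(s@s)); return s*f+[c['cx'],c['cy']]
E
python3 - <<'E'
from h import *
for n in('top','scene'):
    i=bot.camera(n); cv2.imwrite(f'pics/{n}0.png',i[...,::-1]); c,f,T=cal(n); print(n,f,c['k1'],-T[:3,:3].T@T[:3,3])
o=bot.get_obs();print(o)
E
```

```text
top 365.32912884173044 -0.0117190770255454 [0.31400068 0.05689985 1.31462192]
scene 467.5049690401015 -0.08282575600687458 [1.3346564  0.67678421 1.47081093]
{'time': 0.1, 'q': array([ 7.71196611e+01,  5.00752390e+00,  1.00403524e+01,  9.50971313e+01,
       -3.77268892e-04,  8.99993119e+01]), 'qd': array([-0.01140142, -0.06527334,  0.12743945, -0.09829527, -0.07458716,
       -0.0298774 ]), 'joint_efforts': array([-1.12340354e-04, -5.21558511e+01,  4.65653980e+01,  1.59043906e-02,
       -2.11094920e-05, -1.34316784e-05]), 'ee_pos': array([0.12256533, 0.53598504, 0.23067019]), 'tcp_rot': array([-1.79935697e+02,  3.76496429e-04,  1.67120350e+02]), 'wrist_force': array([-0.52152872, -0.47050962,  0.32170587]), 'torque': array([-0.02307482, -0.01376929,  0.04306042]), 'grasp_force': 0.0, 'opening': 0.0854195528825094}
```

View pics/top0.png

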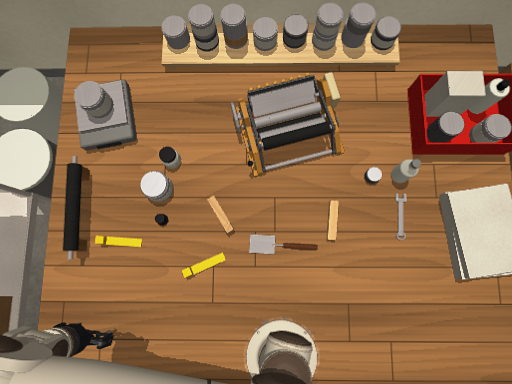

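View pics/scene0.png

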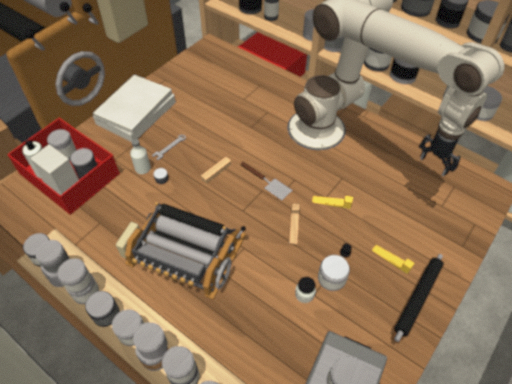

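Top view: there are two pale pieces, at (220,214) and (333,220), and two yellow wedges, at (204,265) and (118,241), which are excluded. The ink head is at about (290,120), with its lift rod at about (297,160). In the scene view the pale pieces are at (295,224) and (216,168). Next I'll crop both pale pieces and the rod.

```bash
python3 - <<'E'
from h import *
t=cv2.imread('pics/top0.png'); s=cv2.imread('pics/scene0.png')
r=lambda a:cv2.resize(a,(400,300),interpolation=cv2.INTER_CUBIC)
cv2.imwrite('pics/c1.png',np.vstack([np.hstack([r(t[187:247,190:270]),r(t[190:250,295:375])]),np.hstack([r(s[195:255,255:335]),r(t[90:180,230:350])])]))
hsv=cv2.cvtColor(t,cv2.COLOR_BGR2HSV)
for (u,v) in((220,214),(333,220),(204,265)): print(hsv[v,u],t[v,u], hsv[v,u+20])
for p in((220,214),(333,220),(297,160)): print(onz('top',*p,0.015))
E
```

```text
[ 16 129 218] [108 166 218] [ 14 152 166]
[ 17 127 235] [118 186 235] [ 15 152 156]
[ 27 218 238] [ 35 217 238] [ 14 152 146]
[0.48360943 0.21726076 0.015     ]
[ 0.46298575 -0.18641233  0.015     ]
[ 0.68414354 -0.06169882  0.015     ]
```

View pics/c1.png

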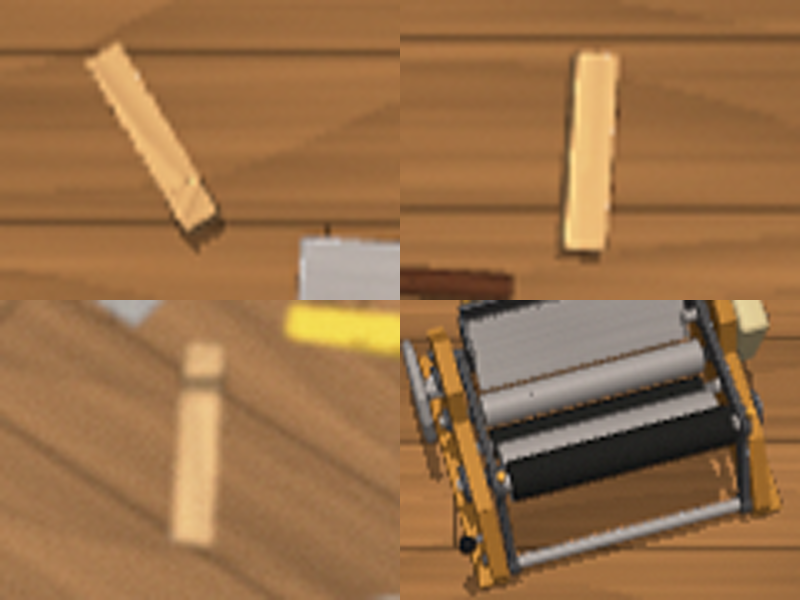

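The piece at top (220,214) has the grip step at its lower right end and the thin nose at its upper left end, so it is the wedge. The piece at (333,220) is a plain block with no step. The lift rod runs from about (265,169) to (333,151.5). Now I'll measure both.

```bash
python3 - <<'E'
from h import *
t=cv2.imread('pics/top0.png'); hsv=cv2.cvtColor(t,cv2.COLOR_BGR2HSV)
m=np.zeros(t.shape[:2],np.uint8); m[187:247,195:245]=(cv2.inRange(hsv,(12,60,190),(24,150,255)))[187:247,195:245]
c=max(cv2.findContours(m,0,1)[0],key=cv2.contourArea); r=cv2.minAreaRect(c); b=cv2.boxPoints(r); print(cv2.contourArea(c),r)
for p in b: print(p,[onz('top',*p,z).round(4)[:2] for z in(.003,.046)])
# rod: bright grey centroid per column
pts=[]
for u in range(268,331,2):
    v0=168.9+(u-265.1)*(151.5-168.9)/(333-265.1); vs=np.arange(int(v0)-5,int(v0)+7)
    w=np.array([max(0,70-float(hsv[v,u,1])) if t[v,u].min()>60 else 0 for v in vs])
    if w.sum()>0: pts.append(onz('top',u,(w*vs).sum()/w.sum(),.020)[:2])
pts=np.array(pts); vx,vy,x0,y0=cv2.fitLine(pts.astype(np.float32),cv2.DIST_HUBER,0,.01,.01).ravel()
print(len(pts),'rod dir',vx,vy,x0,y0,pts[0],pts[-1],'yaw of head x',np.degrees(np.arctan2(vy,vx)))
for p in((265.1,168.9),(333,151.5)): print(onz('top',*p,.019))
# side frame outer toes etc crop of the rod ends
h=lambda a:cv2.resize(a,(400,300),interpolation=cv2.INTER_CUBIC)
s=cv2.imread('pics/scene0.png')
cv2.imwrite('pics/c2.png',np.hstack([h(t[150:180,245:285]),h(t[135:165,310:350])]))
E
```

```text
264.0 ((219.86764526367188, 213.7794189453125), (38.930179595947266, 8.231931686401367), 59.03623962402344)
[206.32352 199.20589] [array([0.5395, 0.2701]), array([0.5321, 0.2631])]
[213.38235 194.9706 ] [array([0.5553, 0.2447]), array([0.5474, 0.2385])]
[233.41177 228.35295] [array([0.4333, 0.1692]), array([0.4294, 0.1655])]
[226.35294 232.58824] [array([0.418 , 0.1943]), array([0.4146, 0.1898])]
32 rod dir 0.2625953 -0.96490604 0.68651783 -0.07314442 [0.65454655 0.04491641] [ 0.71712272 -0.18278299] yaw of head x -74.77588
[0.64941094 0.05550062 0.019     ]
[ 0.71529251 -0.19389311  0.019     ]
```

View pics/c2.png

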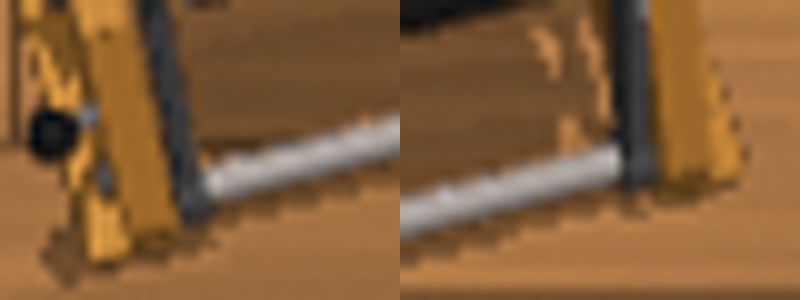

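```bash
python3 -m crank '[{"gripper":85,"travel":[-42,-30,0],"twist":[0,0,0]},{"gripper":85,"travel":[-42,-30,0],"twist":[0,0,0]},{"gripper":85,"travel":[-42,-30,0],"twist":[0,0,0]},{"gripper":85,"travel":[-42,-30,0],"twist":[0,0,0]},{"gripper":85,"travel":[-42,-30,0],"twist":[0,0,0]},{"gripper":85,"travel":[-42,-30,0],"twist":[0,0,0]},{"gripper":85,"travel":[-42,-30,0],"twist":[0,0,0]},{"gripper":85,"travel":[-42,-30,0],"twist":[0,0,0]},{"gripper":85,"travel":[-42,-30,0],"twist":[0,0,0]},{"gripper":85,"travel":[0,0,0],"twist":[0,0,0]}]'; python3 -c "
from h import *
o=bot.get_obs();print(o['q'].round(1),o['ee_pos'],o['tcp_rot'])"
```

```text
time: 1.35
ee_pos: [0.4324, 0.1863, 0.2306]
tcp_rot: [-179.9, -0.0, 166.9]
wrist_force: [0.3, 0.4, 0.8]
opening: 0.085
grasp_force: 0.0
[23.3 -5.8 -0.7 95.1 -0.  36.5] [0.43235319 0.18628649 0.23063804] [-1.79946746e+02 -3.39243082e-02  1.66862958e+02]
```

```bash
python3 -m crank '[{"gripper":85,"travel":[0,0,26],"twist":[0,0,-0.159]},{"gripper":85,"travel":[0,0,26],"twist":[0,0,-0.159]},{"gripper":85,"travel":[0,0,26],"twist":[0,0,-0.159]},{"gripper":85,"travel":[0,0,26],"twist":[0,0,-0.159]},{"gripper":85,"travel":[0,0,26],"twist":[0,0,-0.158]},{"gripper":85,"travel":[0,0,0],"twist":[0,0,0]},{"gripper":85,"travel":[0,0,0],"twist":[0,0,0]}]'; python3 - <<'E'
from h import *
o=bot.get_obs();print(o['q'].round(1),o['ee_pos'],o['tcp_rot'])
i=bot.camera('scene')[...,::-1]; j=bot.camera('top')[...,::-1]
print(proj('scene',[.4335,.185,.046]),proj('scene',[.5474,.2574,0.003]))
r=lambda a:cv2.resize(a,(400,300),interpolation=cv2.INTER_CUBIC)
cv2.imwrite('pics/c3.png',np.hstack([r(i[165:255,240:360]),r(j[180:255,180:280])]))
E
```

```text
time: 2.22
ee_pos: [0.4309, 0.1892, 0.1023]
tcp_rot: [-180.0, 0.0, -147.6]
wrist_force: [-1.7, -0.8, 0.3]
opening: 0.0848
grasp_force: 0.0
[ 23.7  -6.5 -15.6  80.9   0.   -8.8] [0.43094854 0.18918094 0.10230277] [-1.79998022e+02  4.75911916e-02 -1.47550849e+02]
[295.66669516 205.55707749] [293.33284822 242.37312308]
```

View pics/c3.png

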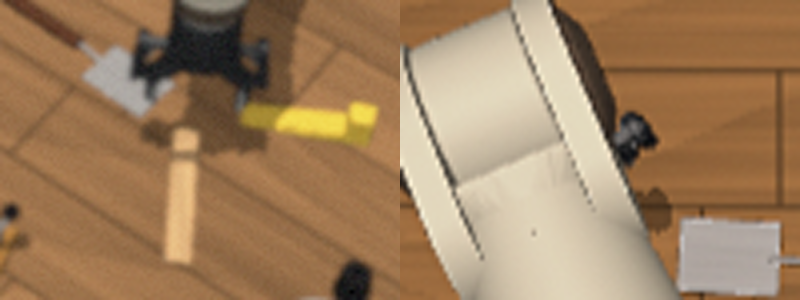

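The close view confirms the choice. The grip top is at scene (295.5,206.4) against a predicted (295.7,205.6), and the nose is at (293.4,243.6). The fingers straddle the grip line. I'll shift -5 mm in tool y, go down 89 mm and close.

```bash
python3 -m crank '[{"gripper":85,"travel":[0,-5,15],"twist":[0,0,0]},{"gripper":85,"travel":[0,0,25],"twist":[0,0,0]},{"gripper":85,"travel":[0,0,25],"twist":[0,0,0]},{"gripper":85,"travel":[0,0,15],"twist":[0,0,0]},{"gripper":85,"travel":[0,0,9],"twist":[0,0,0]},{"gripper":60,"travel":[0,0,0],"twist":[0,0,0]},{"gripper":40,"travel":[0,0,0],"twist":[0,0,0]},{"gripper":20,"travel":[0,0,0],"twist":[0,0,0]},{"gripper":20,"travel":[0,0,0],"twist":[0,0,0]},{"gripper":20,"travel":[0,0,0],"twist":[0,0,0]},{"gripper":20,"travel":[0,0,0],"twist":[0,0,0]},{"gripper":20,"travel":[0,0,0],"twist":[0,0,0]}]' 60
```

```text
time: 3.82
ee_pos: [0.4341, 0.1847, 0.0131]
tcp_rot: [-180.0, 0.1, -147.4]
wrist_force: [-0.8, -0.5, 5.8]
opening: 0.0277
grasp_force: 59.7
```

```bash
python3 -m crank '[{"gripper":20,"travel":[2,-7,0],"twist":[0,0,0.025]},{"gripper":20,"travel":[4,-13,0],"twist":[0,0,0.051]},{"gripper":20,"travel":[4,-14,0],"twist":[0,0,0.051]},{"gripper":20,"travel":[4,-14,0],"twist":[0,0,0.051]},{"gripper":20,"travel":[4,-14,0],"twist":[0,0,0.051]},{"gripper":20,"travel":[4,-13,0],"twist":[0,0,0.051]},{"gripper":20,"travel":[2,-7,0],"twist":[0,0,0.025]},{"gripper":20,"travel":[0,0,0],"twist":[0,0,0]}]' 60; python3 - <<'E'
from h import *
i=bot.camera('scene')[...,::-1]; j=bot.camera('top')[...,::-1]
r=lambda a:cv2.resize(a,(400,300),interpolation=cv2.INTER_CUBIC)
cv2.imwrite('pics/c4.png',np.hstack([r(i[135:285,120:320]),r(j[120:255,200:380])]))
E
```

```text
time: 4.82
ee_pos: [0.4476, 0.0997, 0.0131]
tcp_rot: [-180.0, 0.1, -165.0]
wrist_force: [1.1, -2.4, 7.4]
opening: 0.0272
grasp_force: 59.8
```

View pics/c4.png

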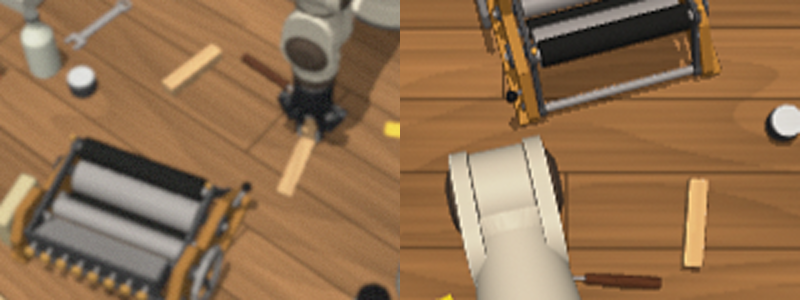

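The scene crop shows the wedge held flat with its nose at about (264,231), clear of the ink head. I'll slide it sideways in front of the rod's middle.

```bash
python3 -m crank '[{"gripper":20,"travel":[-1,-15,0],"twist":[0,0,0]},{"gripper":20,"travel":[-1,-23,0],"twist":[0,0,0]},{"gripper":20,"travel":[-1,-23,0],"twist":[0,0,0]},{"gripper":20,"travel":[-1,-23,0],"twist":[0,0,0]},{"gripper":20,"travel":[-1,-23,0],"twist":[0,0,0]},{"gripper":20,"travel":[-1,-23,0],"twist":[0,0,0]},{"gripper":20,"travel":[-1,-23,0],"twist":[0,0,0]},{"gripper":20,"travel":[-1,-23,0],"twist":[0,0,0]},{"gripper":20,"travel":[-1,-23,0],"twist":[0,0,0]},{"gripper":20,"travel":[-1,-17,0],"twist":[0,0,0]},{"gripper":20,"travel":[0,-9,0],"twist":[0,0,0]},{"gripper":20,"travel":[0,0,0],"twist":[0,0,0]}]' 60; python3 - <<'E'
from h import *
p=bot.get_obs(); e=p['ee_pos']; y=np.radians(p['tcp_rot'][2]+180); d=np.array([np.cos(y),np.sin(y),0])
n=e+.135*d; n[2]=0.003; M=np.array([.685,-.069,.019]); h=np.array([.965,.2626,0]); l=np.array([-.2626,.965,0])
print('nose in head frame',(n-M)@h,(n-M)@l,'grip',(e-M)@h,(e-M)@l, 'px nose',proj('scene',n),proj('top',n),'rod mid',proj('scene',M),proj('top',M))
for s in(-1,1): print(proj('scene',M+s*.131*l))
i=bot.camera('scene')[...,::-1]; j=bot.camera('top')[...,::-1]
r=lambda a:cv2.resize(a,(400,300),interpolation=cv2.INTER_CUBIC)
cv2.imwrite('pics/c5.png',np.hstack([r(i[180:270,140:260]),r(j[120:210,240:360])]))
E
```

```text
time: 6.42
ee_pos: [0.516, -0.1155, 0.0131]
tcp_rot: [-179.9, 0.1, -164.9]
wrist_force: [1.4, -3.2, 4.9]
opening: 0.0272
grasp_force: 59.8
nose in head frame -0.040307610578975875 -0.0008700423671564574 grip -0.17531940203882515 -0.00046360319316170656 px nose [205.58604107 213.25586021] [301.95498175 170.7952743 ] rod mid [200.72565008 219.12266088] [299.08716658 159.47306253]
[169.78672629 208.06931606]
[232.81375341 230.54986952]
```

View pics/c5.png

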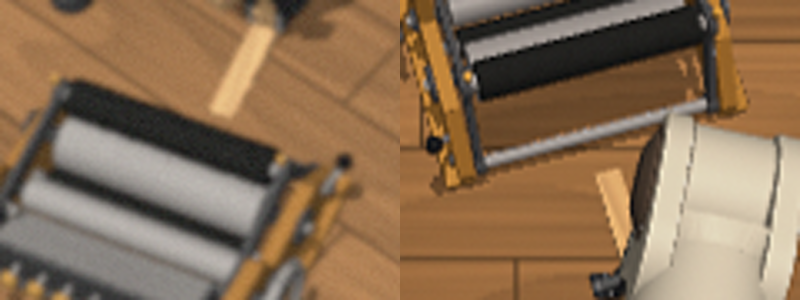

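The nose is seen at top (302.4,171.6) and scene (206.9,213.6), within about 1 px of the prediction and lined up with the rod's middle. I'll slide it under now and watch for contact at about 100 mm.

```bash
python3 -m crank '[{"gripper":20,"travel":[-8,0,0],"twist":[0,0,0]},{"gripper":20,"travel":[-14,0,0],"twist":[0,0,0]},{"gripper":20,"travel":[-14,0,0],"twist":[0,0,0]},{"gripper":20,"travel":[-14,0,0],"twist":[0,0,0]},{"gripper":20,"travel":[-14,0,0],"twist":[0,0,0]},{"gripper":20,"travel":[-10,0,0],"twist":[0,0,0]},{"gripper":20,"travel":[-6,0,0],"twist":[0,0,0]},{"gripper":20,"travel":[0,0,0],"twist":[0,0,0]}]' 60
python3 -m crank '[{"gripper":20,"travel":[-4,0,0],"twist":[0,0,0]},{"gripper":20,"travel":[-4,0,0],"twist":[0,0,0]}]'
for k in 1 2; do :; done
python3 -m crank '[{"gripper":20,"travel":[-2,0,0],"twist":[0,0,0]},{"gripper":20,"travel":[-2,0,0],"twist":[0,0,0]}]'
python3 -m crank '[{"gripper":20,"travel":[-2,0,0],"twist":[0,0,0]},{"gripper":20,"travel":[-2,0,0],"twist":[0,0,0]}]'
```

```text
time: 7.52
ee_pos: [0.593, -0.0936, 0.0132]
tcp_rot: [-180.0, 0.1, -164.9]
wrist_force: [-0.7, -0.7, 5.7]
opening: 0.0277
grasp_force: 60.0
time: 7.78
ee_pos: [0.5998, -0.0918, 0.0132]
tcp_rot: [-180.0, -0.0, -164.9]
wrist_force: [-4.8, -1.4, 8.1]
opening: 0.0275
grasp_force: 60.4
time: 8.02
ee_pos: [0.6037, -0.0908, 0.0131]
tcp_rot: [-180.0, -0.0, -164.9]
wrist_force: [-4.6, -1.2, 9.4]
opening: 0.0275
grasp_force: 60.3
time: 8.28
ee_pos: [0.6075, -0.0897, 0.0131]
tcp_rot: [-180.0, -0.0, -164.9]
wrist_force: [-5.6, -1.0, 9.8]
opening: 0.0272
grasp_force: 60.3
```

```bash
python3 -m crank '[{"gripper":20,"travel":[0,0,0],"twist":[0,0,0]},{"gripper":20,"travel":[0,0,0],"twist":[0,0,0]}]' | grep -E 'ee|wr'
python3 -m crank '[{"gripper":20,"travel":[-2,0,0],"twist":[0,0,0]}]'| grep -E 'ee|wr'
python3 -m crank '[{"gripper":20,"travel":[-2,0,0],"twist":[0,0,0]}]'| grep -E 'ee|wr'
python3 -m crank '[{"gripper":20,"travel":[-2,0,0],"twist":[0,0,0]}]'| grep -E 'ee|wr'
python3 -m crank '[{"gripper":20,"travel":[-2,0,0],"twist":[0,0,0]}]'| grep -E 'ee|wr'
python3 -m crank '[{"gripper":20,"travel":[0,0,0],"twist":[0,0,0]},{"gripper":20,"travel":[0,0,0],"twist":[0,0,0]}]'| grep -E 'ee|wr'
```

```text
ee_pos: [0.6077, -0.0897, 0.0131]
wrist_force: [-3.3, -1.1, 7.8]
ee_pos: [0.6094, -0.0892, 0.0132]
wrist_force: [-4.6, -1.4, 8.3]
ee_pos: [0.6114, -0.0887, 0.0132]
wrist_force: [-5.7, -1.5, 9.4]
ee_pos: [0.6133, -0.0882, 0.0132]
wrist_force: [-8.8, -2.5, 10.3]
ee_pos: [0.6137, -0.088, 0.0131]
wrist_force: [-19.3, -5.3, 17.4]
ee_pos: [0.6137, -0.088, 0.0131]
wrist_force: [-13.6, -3.8, 13.7]
```

```bash
python3 -m crank '[{"gripper":20,"travel":[-1,0,0],"twist":[0,0,0]},{"gripper":20,"travel":[-1,0,0],"twist":[0,0,0]}]' 100| grep -E 'ee|wr|op|gr'
python3 -m crank '[{"gripper":20,"travel":[-2,0,0],"twist":[0,0,0]}]'| grep -E 'ee|wr'
python3 -m crank '[{"gripper":20,"travel":[-2,0,0],"twist":[0,0,0]}]'| grep -E 'ee|wr'
python3 -m crank '[{"gripper":20,"travel":[-2,0,0],"twist":[0,0,0]}]'| grep -E 'ee|wr'
python3 -m crank '[{"gripper":20,"travel":[0,0,0],"twist":[0,0,0]},{"gripper":20,"travel":[0,0,0],"twist":[0,0,0]}]'| grep -E 'ee|wr|op|rot'
```

```text
ee_pos: [0.6148, -0.0877, 0.0132]
wrist_force: [-19.5, -4.0, 17.0]
opening: 0.0267
grasp_force: 99.4
ee_pos: [0.6167, -0.0873, 0.0132]
wrist_force: [-18.7, -4.4, 17.1]
ee_pos: [0.6187, -0.0868, 0.0133]
wrist_force: [-18.4, -5.0, 17.4]
ee_pos: [0.6207, -0.0863, 0.0133]
wrist_force: [-19.4, -5.9, 16.0]
ee_pos: [0.621, -0.0862, 0.0133]
tcp_rot: [-180.0, -0.2, -165.0]
wrist_force: [-17.0, -4.6, 15.7]
opening: 0.0267
```

```bash
python3 -m crank '[{"gripper":20,"travel":[-2,0,0],"twist":[0,0,0]},{"gripper":20,"travel":[-2,0,0],"twist":[0,0,0]},{"gripper":20,"travel":[-2,0,0],"twist":[0,0,0]},{"gripper":20,"travel":[-2,0,0],"twist":[0,0,0]}]'| grep -E 'ee|wr'
python3 -m crank '[{"gripper":20,"travel":[-2,0,0],"twist":[0,0,0]},{"gripper":20,"travel":[-2,0,0],"twist":[0,0,0]},{"gripper":20,"travel":[-2,0,0],"twist":[0,0,0]},{"gripper":20,"travel":[-2,0,0],"twist":[0,0,0]},{"gripper":20,"travel":[0,0,0],"twist":[0,0,0]},{"gripper":20,"travel":[0,0,0],"twist":[0,0,0]}]'
python3 - <<'E'
from h import *
p=bot.get_obs(); e=p['ee_pos']; y=np.radians(p['tcp_rot'][2]+180); d=np.array([np.cos(y),np.sin(y),0])
M=np.array([.685,-.069,.019]); h=np.array([.965,.2626,0]); l=np.array([-.2626,.965,0])
print('grip',(e-M)@h,(e-M)@l)
n=e+.135*d; n[2]=.003; g=e+.015*d; g[2]=.021
print('top: nose',proj('top',n),'step',proj('top',g))
a=cv2.imread('pics/top0.png'); j=bot.camera('top')[...,::-1]; b=cv2.imread('pics/scene0.png'); i=bot.camera('scene')[...,::-1]; cv2.imwrite('pics/topB.png',j);cv2.imwrite('pics/sceneB.png',i)
r=lambda a:cv2.resize(a,(400,300),interpolation=cv2.INTER_CUBIC)
cv2.imwrite('pics/c6.png',np.vstack([np.hstack([r(b[195:270,145:245]),r(i[195:270,145:245])]),np.hstack([r(a[105:180,245:345]),r(j[105:180,245:345])])]))
E
```

```text
ee_pos: [0.6284, -0.0842, 0.0132]
wrist_force: [-19.1, -4.5, 15.1]
time: 11.4
ee_pos: [0.6365, -0.082, 0.0133]
tcp_rot: [-180.0, -0.2, -165.0]
wrist_force: [-16.5, -4.4, 15.2]
opening: 0.0266
grasp_force: 99.2
grip -0.05023730897636139 0.00016640281792605814
top: nose [292.46066    139.57646617] step [301.80065067 168.3429404 ]
```

View pics/c6.png

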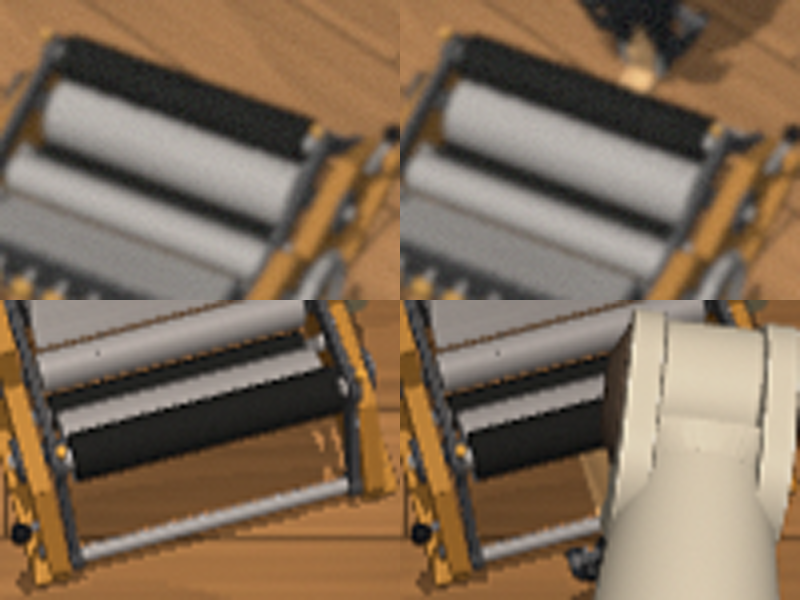

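The top row is the scene view before and after, and the bottom row is the top view. The wedge's step now shows at the rod (scene about (204,214)), the roller is still parallel to the drum, and nothing else has moved. I'll measure the roller's rise from the shift of its upper edge in the scene view.

```bash
cat > rise.py <<'E'
from h import *
b=cv2.cvtColor(cv2.imread('pics/scene0.png'),cv2.COLOR_BGR2GRAY).astype(float)
i=np.mean([cv2.cvtColor(bot.camera('scene'),cv2.COLOR_RGB2GRAY).astype(float) for _ in range(3)],0)
def edge(g,u,v0,s,w=6):
    v=np.arange(int(v0)-w,int(v0)+w+1); p=g[v,u]; lo,hi=np.percentile(p,15),np.percentile(p,85); m=(lo+hi)/2
    x=(p-m)*s; k=[a for a in range(len(v)-1) if x[a]>0>=x[a+1]]
    if not k: return np.nan
    a=min(k,key=lambda a:abs(v[a]-v0)); return v[a]+x[a]/(x[a]-x[a+1])
def sh(u0,u1,f,s):
    d=np.array([edge(i,u,f(u),s)-edge(b,u,f(u),s) for u in range(u0,u1)]); d=d[~np.isnan(d)]
    return np.median(d).round(3),(d.std()/len(d)**.5).round(3),len(d)
up=lambda u:204.5+(u-163.75)*(226.3-204.5)/58.75
print('roller upper edge L,R',sh(167,197,up,1),sh(207,219,up,1))
print('fixed chrome upper edge',sh(164,210,lambda u:215.5+(u-162)*(233-215.5)/55,-1))
M=np.array([.685,-.069,0]); h=np.array([.965,.2626,0]); z=np.array([0,0,1])
c=M+.09*h+z*.109
for gap in(1.5,2,2.5,3,3.5):
    th=gap/.11e3; n=c+z*.11*th+h*.024*th; d=proj('scene',n)-proj('scene',c); print(gap,d.round(2),'vertical edge shift',round(d[1]-d[0]*.371,2))
E
python3 rise.py
```

```text
roller upper edge L,R (np.float64(-0.347), np.float64(0.021), 30) (np.float64(-0.312), np.float64(0.03), 12)
fixed chrome upper edge (np.float64(-0.078), np.float64(0.011), 46)
1.5 [-0.09 -0.16] vertical edge shift -0.13
2 [-0.12 -0.22] vertical edge shift -0.17
2.5 [-0.15 -0.27] vertical edge shift -0.22
3 [-0.18 -0.33] vertical edge shift -0.26
3.5 [-0.21 -0.38] vertical edge shift -0.3
```

```bash
python3 -m crank '[{"gripper":20,"travel":[-1,0,0],"twist":[0,0,0]},{"gripper":20,"travel":[-1,0,0],"twist":[0,0,0]},{"gripper":20,"travel":[-1,0,0],"twist":[0,0,0]},{"gripper":20,"travel":[0,0,0],"twist":[0,0,0]},{"gripper":20,"travel":[0,0,0],"twist":[0,0,0]},{"gripper":20,"travel":[0,0,0],"twist":[0,0,0]}]'; python3 rise.py | head -2; python3 - <<'E'
from h import *
i=bot.camera('scene')[...,::-1]; j=bot.camera('top')[...,::-1]
p=bot.get_obs(); e=p['ee_pos']; d=np.array([.966,.2588,0]); l=np.array([-.2588,.966,0])
for z in(.046,):
  g=e+.015*d; g[2]=z; print('grip top front edge mid, scene',proj('scene',g)); g[2]=.021; print('step foot',proj('scene',g)) 
  print('ramp 30mm ahead of step',proj('scene',e+.040*d+[0,0,.0173-e[2]]))
r=lambda a:cv2.resize(a,(400,300),interpolation=cv2.INTER_CUBIC)
cv2.imwrite('pics/c7.png',np.hstack([r(i[190:235,175:235]),r(j[120:255,230:410])]))
E
```

```text
time: 12.4
ee_pos: [0.6392, -0.0813, 0.0133]
tcp_rot: [-180.0, -0.3, -165.0]
wrist_force: [-17.8, -5.4, 15.7]
opening: 0.0267
grasp_force: 99.2
roller upper edge L,R (np.float64(-0.361), np.float64(0.027), 30) (np.float64(-0.323), np.float64(0.045), 12)
fixed chrome upper edge (np.float64(-0.105), np.float64(0.012), 46)
grip top front edge mid, scene [203.96671011 208.4110841 ]
step foot [204.51471454 212.22727118]
ramp 30mm ahead of step [201.63961606 217.85702215]
```

View pics/c7.png

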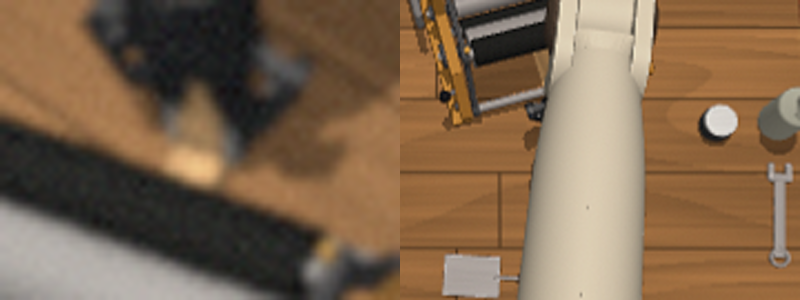

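The step foot is seen at (204.5,212.5) and predicted at (204.5,212.2), so the wedge has not slipped in the grip. The travel past contact is about 27.5 mm, which is about 2.4 mm of daylight. The tool has tipped 0.3° under load, so I'll press the tail gently flat and re-check.

```bash
python3 -m crank '[{"gripper":20,"travel":[0,0,0.2],"twist":[0,-0.003,0]},{"gripper":20,"travel":[0,0,0.1],"twist":[0,-0.003,0]},{"gripper":20,"travel":[0,0,0],"twist":[0,0,0]},{"gripper":20,"travel":[0,0,0],"twist":[0,0,0]},{"gripper":20,"travel":[0,0,0],"twist":[0,0,0]},{"gripper":20,"travel":[0,0,0],"twist":[0,0,0]},{"gripper":20,"travel":[0,0,0],"twist":[0,0,0]},{"gripper":20,"travel":[0,0,0],"twist":[0,0,0]}]'
```

```text
time: 13.65
ee_pos: [0.6393, -0.0812, 0.0132]
tcp_rot: [-180.0, 0.1, -165.0]
wrist_force: [-16.0, -4.9, 17.4]
opening: 0.0267
grasp_force: 99.5
```

Flat again, steady and holding, so I'm handing it in.

```bash
python3 -c "
from workcell import bot
print(bot.job_done())"
```

```text
the job is handed in; nothing more can be done
None
```

I handed the job in at about 13.7 s with the wedge still gripped, flat on the bench under the middle of the lift rod, and the roller about 2.4 mm clear of the drum; that gap is worked out from how far the wedge slid after touching the rod, because the camera could confirm the lift only roughly.

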